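# Shut the filled kettle and find the sugar by its weight

## Task

Drinks are being made and the kettle has just been filled: first lower its open lid until it is fully shut, without slamming it. Then find the sugar: three identical unlabelled canisters hold tea bags, coffee pads and sugar lumps, and the sugar is by far the heaviest, so go along the row from the robot's left to its right, lift each canister clear of the worktop to feel its weight and stand the lighter ones back upright about where they stood. Finish holding the heaviest canister up in the gripper, still and upright, at least 10 cm above the worktop and touching nothing else, with the other two canisters standing on the worktop; do not knock the mugs, the teaspoon or the kettle about.

Things in the scene. Friction and masses are not known exactly. Their poses are not given: they have to be found in the camera images.
- kettle: filled cream jug kettle, black handle, 1.6 kg, loose: body 150 mm across, rim 215 mm up, 244 mm to the knob top when shut. Origin on the worktop; the body's centre is at (0.002, -0.020) m in its frame. Its handle (top 220 mm up) stands out along (-0.57, 0.82, 0) of its frame, up to 125 mm from that centre, the spout the other way. Yaw -0.5 to 0.5 rad.
- kettle_lid (a joint): angle of the kettle's lid: 0 fully shut, 1.22 fully open; starts at 0.7 to 1.1 rad. Stiff hinge: it stays where it is left and takes 1 to 2 N at the rim to turn. Push its outer (knob) face over and down in an arc.
- kettle_lid_hinge (a point): middle of the lid's level hinge line, on the handle side of the rim, 215 mm above the worktop; fixed to the kettle. The line runs along (0.82, 0.57, 0) of the kettle's frame. The shut lid (round, 110 mm across) reaches from it 107 mm along (0.57, -0.82, 0), its outer face up to 16 mm above hinge level. Opening raises the spout-side edge.
- kettle_lid_knob (a point): top centre of the black knob (28 mm across, 13 mm high) in the middle of the lid: 52 mm from the hinge line along the lid and 29 mm above the lid's hinge plane. Moves with the lid.
- kettle_lid_rim (a point): point near the lid's free (spout-side) edge, 103 mm from the hinge line along the lid, 9 mm above the lid's hinge plane. Moves with the lid.
- canister_left: identical closed canister: green, brass bead, pale wooden lid (fixed); 64 mm across the green body, 66 at the lid, 97 tall. Loose, leftmost in the row seen from the robot (130 to 160 mm apart). Origin: centre of underside. Grip the green body 40 to 75 mm up with about 35 N. Sugar weighs 0.48 to 0.58 kg in all, tea or coffee 0.17 to 0.27.
- canister_middle: identical closed canister: green, brass bead, pale wooden lid (fixed); 64 mm across the green body, 66 at the lid, 97 tall. Loose, the middle one in the row seen from the robot (130 to 160 mm apart). Origin: centre of underside. Grip the green body 40 to 75 mm up with about 35 N. Sugar weighs 0.48 to 0.58 kg in all, tea or coffee 0.17 to 0.27.
- canister_right: identical closed canister: green, brass bead, pale wooden lid (fixed); 64 mm across the green body, 66 at the lid, 97 tall. Loose, rightmost in the row seen from the robot (130 to 160 mm apart). Origin: centre of underside. Grip the green body 40 to 75 mm up with about 35 N. Sugar weighs 0.48 to 0.58 kg in all, tea or coffee 0.17 to 0.27.
- worktop_left: the fixed marble-look worktop in front of the robot on which kettle, canisters and mugs stand; its top is z = 0. The lighter canisters go back on it, about where they stood (within 8 cm). Its origin has no meaning here.
- mug_near_kettle: white mug with small leaves, 92 mm across, 127 over the handle, 95 mm tall, loose, behind the canisters, the one nearer the kettle; leave it. Origin: centre of its underside (handle included).
- mug_by_honey: its twin, nearer the honey jar; loose, leave it. Origin: centre of its underside.
- teaspoon: steel teaspoon, 130 mm long, 11 mm high, lying loose behind the canisters; leave it. Origin: centre of its underside.
Not all that is in view belongs to the job. What is shaped like the mug_by_honey but red is not meant.

How it is judged:
On the way, in this order (a step that is already met when the one before it is completed fails the run):
1. the kettle lid is fully shut (value of joint kettle_lid below 0.05 rad and height (world z) of each of canister_left, canister_middle, canister_right below 0.008 m), for 0.2 s.
2. the left canister is lifted clear of the worktop in the gripper (height (world z) of canister_left above 0.012 m and angle between canister_left's own z axis and vertical below 0.5 rad and contact force between the fingers and canister_left above 1 N), for 0.2 s.
3. the middle canister is lifted clear of the worktop in the gripper (height (world z) of canister_middle above 0.012 m and angle between canister_middle's own z axis and vertical below 0.5 rad and contact force between the fingers and canister_middle above 1 N), for 0.2 s.
4. the right canister is lifted clear of the worktop in the gripper (height (world z) of canister_right above 0.012 m and angle between canister_right's own z axis and vertical below 0.5 rad and contact force between the fingers and canister_right above 1 N), for 0.2 s.
At the end, for the whole second after the job is handed in: Lid under 0.08 rad; the heaviest canister held in the fingers alone, still, within 0.3 rad of upright, underside over 95 mm above the worktop; the other two upright, untouched, within 8 cm of where they stood, each pressing on the worktop with 0.5 to 3.6 N (the sugar would press over 4 N) (value of joint kettle_lid below 0.08 rad and ((contact force between each of canister_left, the arm, the fingers and canister_middle below 0.2 N and contact force between each of canister_left, the arm, the fingers and canister_right below 0.2 N and contact force between canister_left and kettle below 0.2 N and contact force between canister_left and mug_near_kettle below 0.2 N and contact force between canister_left and mug_by_honey below 0.2 N and contact force between canister_left and worktop_left below 0.2 N and height (world z) of canister_left above 0.095 m and angle between canister_left's own z axis and vertical below 0.3 rad and contact force between the fingers and canister_left above 1 N and linear speed of canister_left below 0.05 m/s and distance of each of canister_middle, canister_right from where it was at the start of the episode below 0.08 m and height (world z) of each of canister_middle, canister_right below 0.006 m and angle between each of canister_middle, canister_right's own z axis and vertical below 0.06 rad and contact force between canister_middle and worktop_left between 0.5 and 3.6 N and contact force between canister_right and worktop_left between 0.5 and 3.6 N) or (contact force between each of canister_middle, the arm, the fingers and canister_left below 0.2 N and contact force between each of canister_middle, the arm, the fingers and canister_right below 0.2 N and contact force between canister_middle and kettle below 0.2 N and contact force between canister_middle and mug_near_kettle below 0.2 N and contact force between canister_middle and mug_by_honey below 0.2 N and contact force between canister_middle and worktop_left below 0.2 N and height (world z) of canister_middle above 0.095 m and angle between canister_middle's own z axis and vertical below 0.3 rad and contact force between the fingers and canister_middle above 1 N and linear speed of canister_middle below 0.05 m/s and distance of each of canister_left, canister_right from where it was at the start of the episode below 0.08 m and height (world z) of each of canister_left, canister_right below 0.006 m and angle between each of canister_left, canister_right's own z axis and vertical below 0.06 rad and contact force between canister_left and worktop_left between 0.5 and 3.6 N and contact force between canister_right and worktop_left between 0.5 and 3.6 N) or (contact force between each of canister_right, the arm, the fingers and canister_left below 0.2 N and contact force between each of canister_right, the arm, the fingers and canister_middle below 0.2 N and contact force between canister_right and kettle below 0.2 N and contact force between canister_right and mug_near_kettle below 0.2 N and contact force between canister_right and mug_by_honey below 0.2 N and contact force between canister_right and worktop_left below 0.2 N and height (world z) of canister_right above 0.095 m and angle between canister_right's own z axis and vertical below 0.3 rad and contact force between the fingers and canister_right above 1 N and linear speed of canister_right below 0.05 m/s and distance of each of canister_left, canister_middle from where it was at the start of the episode below 0.08 m and height (world z) of each of canister_left, canister_middle below 0.006 m and angle between each of canister_left, canister_middle's own z axis and vertical below 0.06 rad and contact force between canister_left and worktop_left between 0.5 and 3.6 N and contact force between canister_middle and worktop_left between 0.5 and 3.6 N))); the arm keeps its last pose, push and grip.
It fails at once if the lid is slammed (faster than 4 rad/s) (velocity of joint kettle_lid below -4 rad/s).
It fails at once if a canister is tipped over (more than 0.7 rad) or thrown about (over 1 m/s) (angle between any of canister_left, canister_middle, canister_right's own z axis and vertical above 0.7 rad or linear speed of any of canister_left, canister_middle, canister_right above 1 m/s).
It fails at once if the kettle is pushed more than 5 cm or tipped (distance of kettle from where it was at the start of the episode above 0.05 m or angle between kettle's own z axis and vertical above 0.25 rad).
It fails at once if a mug or the teaspoon is moved by more than 4 cm (distance of any of mug_near_kettle, mug_by_honey, teaspoon from where it was at the start of the episode above 0.04 m).
It also fails if it takes over 72 s, if anything falls off the work surface, if the arm or the gripper's body presses on something with over 40 N, if the wrist force passes 120 N, or if a joint passes its speed limit or range.

## Robot

A 6-joint arm with a two-finger parallel gripper is mounted at the origin on a cart in front of the work surface, level with it; the furniture and walls round the work are solid. World frame = base frame: x ahead of the robot, y to its left, z up, the work surface at z = 0. Lengths are in m, angles in rad, forces in N, time in s.
With the tool pointing down it reaches from about 0.35 to 0.775 m from the base axis. Payload 5.5 kg.
Tool frame: the origin (TCP) lies where the fingers leave the gripper's body, on its centre line; the fingertips stand env.tip_reach ahead of it and the grasp point (between the pads) lies 54 mm ahead of it (env.tip_reach is the distance from the TCP to the fingertips, in m); z points along the fingers, y is the line along which they close (so a half turn about z gives the same grasp; the last joint's range is limited). The gripper opens to 85 mm and grips with 20 to 120 N. Pads are 22 mm wide; open, the fingers measure 114 mm over their backs; the gripper's body (76 mm by 85 mm) begins 54 mm behind the grasp point. The pads swing forward as they close: fully open they stand 13 mm farther back than shut.
Start: joints at [-1.303, 0.313, 0.046, 1.304, 0, 1.431], TCP at [0.228, -0.528, 0.304] pointing down, gripper open.
Joint ranges: [-2.76, 2.76], [-0.86, 1.69], [-1.03, 1.26], [-2.2, 2.34], [-1.47, 1.5], [-3.14, 3.14]. Speed limits (rad/s): [2.57, 2.57, 3.14, 3.14, 3.14, 3.14].

## Interface

Orientations are given as a unit quaternion [w, x, y, z].
In Python, from workcell import status, optics, hand_in, env gives the robot as it stands.
- The arm moves only by the shell command python3 -m handwheel 'ROWS' [FORCE]. ROWS is a JSON object whose one key "deltas" holds a list of rows, each a list of 5 numbers: the opening, from -1 (shut) to 1 (fully open), then the shift along the tool's x, y, z in units of 40 mm (1.0 is 40 mm), then the turn about the tool's z in units of 10 degrees (1.0 is 10 degrees). In form: {"deltas": [[jaw, x, y, z, roll], ...]}. A call has 1 to 20 rows; each row shifts and turns the commanded pose from where the row before left it, along the tool's axes as they then stand; what a row does not reach is not made up. A row lasts 1/8 s, in which the tool goes at most 62.5 mm and 10.7 degrees, less where a joint would pass 70% of its speed; a pose out of reach is approached as far as the arm can. A call is refused whole if a number of a shift passes 1 or a number of a turn 1, either way. A call with a gripper value outside its range is refused whole. The fingers move at their own pace and stop on an object; FORCE is the grip in N (left out, the last holds). Time passes only in rows, so rows that do not move let the fingers close. It gives the time, the measured TCP pose, the force, the opening and the grip force at its end, in the units of the state.
- status.get_state(): the state, without advancing time (a new reading comes with each control period).
- optics.read_camera(name): name is "scene" or "top"; returns a dict with "frame" (384x512x3 uint8, red, green, blue), "depth" (384x512 float32, m along the optical axis (not along the pixel's ray), 0 where there is no reading), "vfov" (degrees; the focal length in pixels is half the picture's height over the tangent of half this angle, whatever the lens; pixels are square), "cx", "cy" (the principal point, pixels), "origin" and "attitude" of the camera in the world. Camera axes: x right, y down, z forward; pixel columns grow to the right and rows downward; lengths in m; the calibration is good to about 2 mm. A picture is of the moment at which its call begins.
- hand_in(): hands the job in; it is judged then, once.
The state is a dict: "clock": time; "joint_pos": joint angles; "qvel": joint speeds; "tau": joint torques, N m; "tcp_pos": TCP position; "orientation": TCP orientation; "wrist_force": force on the tool from outside, world axes, zero at the start; "ft_torque": the same for the moment, N m; "finger_gap": finger opening in m; "grip_force": force on a finger pad.
Only numpy, scipy, OpenCV 4.12 (cv2) and the standard library are available. Lean on these libraries where they do the work, as an engineer would, in place of code of your own. Each camera call takes 0.05 s, during which the arm holds its last target. There are 200 camera calls.

## Working session

There is one attempt and no reset: what is moved stays moved. The work goes in short steps, Python scripts to look and compute and a shell command to move; the robot and the scene stay as the last step left them, time stands still between calls to the robot, and variables do not carry over. Pictures are saved under pics/ and viewed, at most 10 in all, crops included, and the job is handed in when it is done.

```bash
mkdir -p pics; cat > h.py <<'E'
import numpy as np,cv2
from scipy.spatial.transform import Rotation as R
from workcell import status,optics,env
def rot(q): q=np.array(q); return R.from_quat(q[[1,2,3,0]]).as_matrix() if q.size==4 else q.reshape(3,3)
def cam(n):
    c=optics.read_camera(n); np.savez(''+n+'.npz',**{k:np.array(v) for k,v in c.items()}); return c
def cloud(c):
    d=np.array(c['depth']);h,w=d.shape;f=h/2/np.tan(np.radians(float(c['vfov'])/2))
    v,u=np.mgrid[:h,:w]; p=np.stack([(u-float(c['cx']))*d/f,(v-float(c['cy']))*d/f,d],-1)
    P=p@rot(c['attitude']).T+np.array(c['origin']); P[d==0]=np.nan; return P
def save(c,name,crop=None,s=1.5):
    im=np.array(c['frame'])[...,::-1]
    if crop: u0,v0,u1,v1=crop; im=im[v0:v1,u0:u1]
    cv2.imwrite('pics/'+name,cv2.resize(im,None,fx=s,fy=s,interpolation=cv2.INTER_CUBIC))
E
python3 - <<'E'
from h import *
for n in('scene','top'):
    c=cam(n); save(c,n+'0.png'); print(n,c['vfov'],c['cx'],c['cy'],c['origin'],c['attitude'])
s=status.get_state(); print(s,env.tip_reach)
E
```

```text
scene 51.247732447297615 258.3974990731442 194.1985394102577 [-0.13691415  0.86056795  1.14344331] [ 0.13570577 -0.30642777  0.86118069 -0.38216984]
top 48.47621440727136 251.3251846754992 189.18363713596827 [0.51792687 0.02439811 1.45264325] [ 0.01343011 -0.70303649  0.7108721  -0.01483825]
{'clock': 0.1, 'joint_pos': array([-1.30261306e+00,  3.13934670e-01,  4.51058545e-02,  1.30357945e+00,
        2.23095665e-05,  1.43120853e+00]), 'qvel': array([-0.00137847, -0.00012985,  0.00336329, -0.00135011, -0.00152006,
        0.00067797]), 'tau': array([ 1.59152281e-03, -4.81723166e+01,  2.99244422e+01,  1.26967960e-02,
       -1.88832259e-04,  8.94161843e-06]), 'tcp_pos': array([ 0.22794026, -0.52753852,  0.30309803]), 'orientation': array([-8.05019046e-04,  9.79286929e-01,  2.02475827e-01, -4.06544687e-05]), 'wrist_force': array([ 0.24755747, -0.13505676,  1.15792748]), 'ft_torque': array([0.01759204, 0.02253558, 0.01270726]), 'grip_force': 0.0, 'finger_gap': 0.08550199266525253} 0.0726
```

View pics/scene0.png

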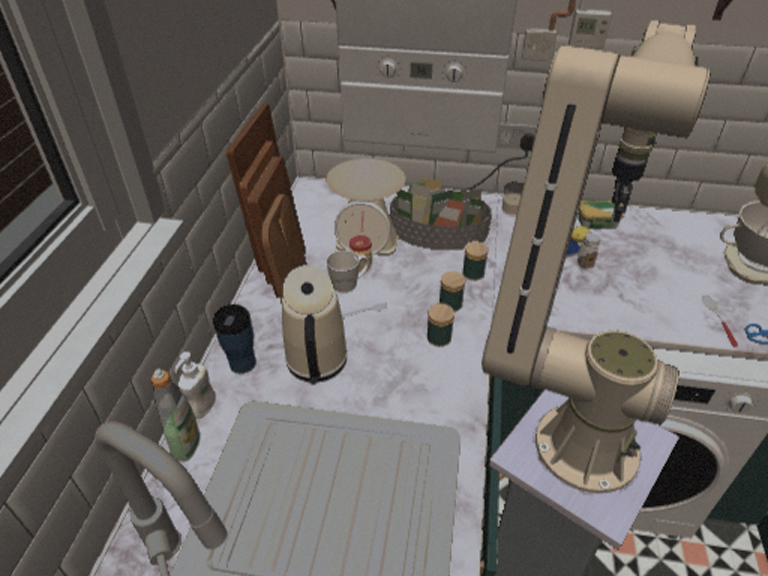

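View pics/top0.png

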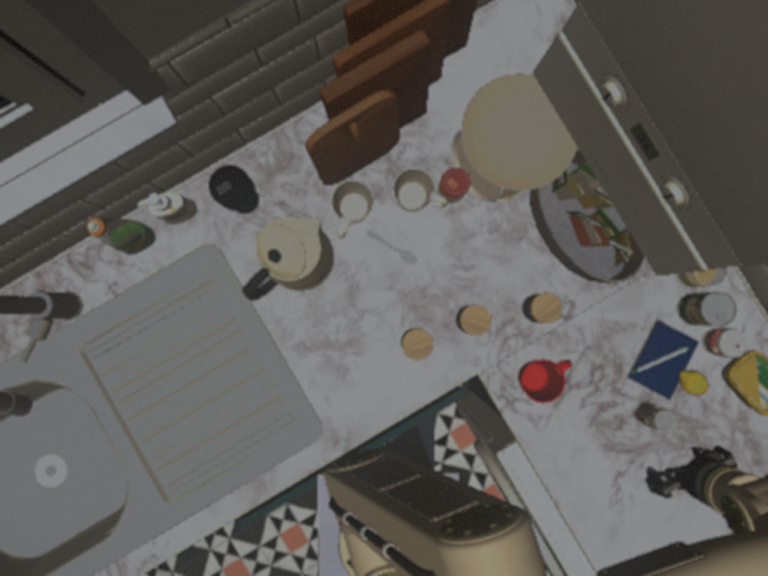

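The scene view (768x576) shows the kettle at (315,330) with its lid open and the canisters' lids at (440,312), (452,280) and (475,248). In the top view the canisters are at (418,345), (474,320) and (544,308), left to right. The kettle is at (285,255), the mugs at (352,205) and (414,188), the red decoy mug at (543,380), and the spoon at (395,246).

Possible confusions, with top-view pixels:
- **Canisters:** only the three wooden-lidded ones match. The honey jar (455,182), the spice jar (655,415) and the glass jars (710,308) do not.
- **Kettle:** the black tumbler (235,190) is the only look-alike. I choose the cream jug.

```bash
cat > m.py <<'E'
from h import *
def L(n): return dict(np.load(''+n+'.npz'))
E
python3 - <<'E'
from m import *
t=L('top');Pt=cloud(t);s=L('scene');Ps=cloud(s)
for n,(u,v) in dict(L=(418,345),M=(474,320),R=(544,308),red=(540,380),mugk=(352,205),mugh=(414,188)).items():
    u/=1.5;v/=1.5; u,v=int(u),int(v)
    W=Pt[v-30:v+30,u-30:u+30].reshape(-1,3); h=.097 if n in'LMR' else .095
    m=abs(W[:,2]-h)<.008; q=W[m]; (c,r)=cv2.minEnclosingCircle(q[:,:2].astype(np.float32)); print(n,np.round(c,4),round(r,4),np.round(np.median(q,0),4),m.sum())
for P,n in((Pt,'top'),(Ps,'scene')):
    Q=P.reshape(-1,3); k=Q[(abs(Q[:,0]-.66)<.2)&(abs(Q[:,1]-.27)<.2)&(Q[:,2]>.12)]
    print(n,len(k),k.min(0),k.max(0))
im=cv2.hconcat([cv2.resize(np.array(c['frame'])[b:b+75,a:a+75][...,::-1],(390,390),interpolation=2) for c,a,b in((t,155,135),(s,175,170))]); cv2.imwrite('pics/k.png',im)
E
```

```text
L [ 0.4649 -0.094 ] 0.0706 [ 0.4445 -0.0619  0.0955] 331
M [ 0.4691 -0.1502] 0.0767 [ 0.4911 -0.1834  0.0952] 350
R [ 0.5465 -0.3679] 0.0744 [ 0.5178 -0.3385  0.0953] 335
red [ 0.3661 -0.3308] 0.0506 [ 0.3576 -0.3389  0.0918] 116
mugk [0.7419 0.0666] 0.0998 [0.7789 0.0842 0.0931] 178
mugh [ 0.7921 -0.0491] 0.1095 [ 0.7851 -0.1237  0.0961] 343
top 8597 [0.54250804 0.07008414 0.12000984] [0.85999721 0.46994915 0.78686115]
scene 7071 [0.53973781 0.07010613 0.12004039] [0.85999288 0.46997817 0.87570014]
```

View pics/k.png

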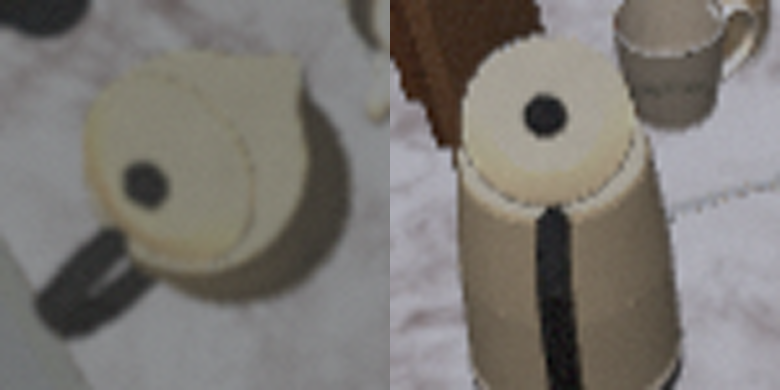

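The crop shows the cream kettle with its lid open: knob at (145,186) in the top half and (543,116) in the scene half, handle at lower left, spout at upper right. Next I fit the lid plane to get yaw and angle.

```bash
cat >> m.py <<'E'
def kettle():
    out=[]
    for n,(ku,kv) in (('top',(182.9,170.8)),('scene',(204.4,192.3))):
        c=L(n);P=cloud(c);a,b=int(ku),int(kv)
        w=P[b-35:b+36,a-35:a+36].reshape(-1,3); col=c['frame'][b-35:b+36,a-35:a+36].reshape(-1,3).astype(int)
        w0=w; near=np.nanmedian(P[b-1:b+2,a-1:a+2].reshape(-1,3),0)
        m=(np.linalg.norm(w-near,axis=1)<.075)&(w[:,2]>.215)&(col.max(1)>90); q=w[m]
        for _ in range(30):   # robust plane
            ctr=q.mean(0);nn=np.linalg.svd(q-ctr)[2][2]; nn*=np.sign(-nn[:2]@(P[0,0,:2]*0+[.707,-.707])) if abs(nn[2])<.2 else np.sign(nn[2])
            d=(w[m]-ctr)@nn; q=w[m][abs(d)<max(.003,np.sort(abs(d))[int(.6*len(d))])]
        print(n,'n',np.round(nn,3),'tilt',np.arccos(nn[2]).round(3),'az',np.arctan2(nn[1],nn[0]).round(3),len(q),'ctr',q.mean(0).round(4),'knob',near.round(4),'knob-plane',((near-q.mean(0))@nn).round(4),'zrange',q[:,2].min().round(3),q[:,2].max().round(3))
E
python3 - <<'E'
from m import *
kettle()
def circ(q):
    A=np.c_[2*q[:,:2],np.ones(len(q))];x=np.linalg.lstsq(A,(q[:,:2]**2).sum(1),rcond=None)[0];return x[:2],np.sqrt(x[2]+x[:2]@x[:2])
Pt=cloud(L('top'));Ps=cloud(L('scene'))
for n,(u,v) in dict(L=(418,345),M=(474,320),R=(544,308),mugk=(352,205),mugh=(414,188),red=(540,380)).items():
    u,v=int(u/1.5),int(v/1.5);w=Pt[v-18:v+18,u-18:u+18].reshape(-1,3)
    c=np.nanmedian(w[abs(w[:,2]-.095)<.01],0); q=w[(abs(w[:,2]-.095)<.012)&(np.linalg.norm(w[:,:2]-c[:2],axis=1)<.05)]
    print(n,((q.max(0)+q.min(0))/2).round(4),(q.max(0)-q.min(0)).round(4))
Q=Ps.reshape(-1,3)
for z in(.06,.1,.14):
    k=Q[(abs(Q[:,2]-z)<.006)&(np.linalg.norm(Q[:,:2]-[.66,.25],axis=1)<.13)];
    print(z,len(k),k[:,:2].min(0),k[:,:2].max(0),circ(k))
E
```

```text
top n [-0.429  0.413  0.803] tilt 0.638 az 2.376 512 ctr [0.6294 0.199  0.2655] knob [0.6203 0.2133 0.2738] knob-plane 0.0164 zrange 0.233 0.29
scene n [-0.466  0.451  0.761] tilt 0.705 az 2.373 487 ctr [0.6223 0.2063 0.256 ] knob [0.6183 0.215  0.2683] knob-plane 0.0151 zrange 0.222 0.289
L [ 0.4433 -0.0619  0.0945] [0.0605 0.0636 0.0156]
M [ 0.494  -0.1871  0.0931] [0.0638 0.0648 0.0181]
R [ 0.518  -0.3364  0.0938] [0.0639 0.065  0.0214]
mugk [0.7537 0.0751 0.0912] [0.0844 0.084  0.0157]
mugh [ 0.7759 -0.0671  0.0916] [0.0884 0.09   0.0169]
red [ 0.3622 -0.3402  0.093 ] [0.0892 0.0761 0.0199]
0.06 102 [0.55376101 0.15826316] [0.74847103 0.34516266] (array([0.6980976 , 0.19831547]), np.float64(0.12349318288642451))
0.1 128 [0.54443826 0.14969222] [0.7447223  0.34878067] (array([0.65781513, 0.25012311]), np.float64(0.09396149690159715))
0.14 152 [0.54216127 0.15228295] [0.74895965 0.34915449] (array([0.65235585, 0.26144955]), np.float64(0.09056877195594205))
```

```bash
cat >> m.py <<'E'
def go(*targets):
    "targets: (x,y,z,az) TCP; prints total tool-frame units at present tool attitude after roll"
    s=status.get_state(); p=np.array(s['tcp_pos']); Rm=rot(s['orientation']); az=np.arctan2(Rm[1,0],Rm[0,0])
    print('t',round(s['clock'],2),'p',p.round(4),'az',az.round(4),'tilt',np.arccos(-Rm[2,2]).round(4),'F',np.round(s['wrist_force'],2),'gap',round(s['finger_gap'],4),'grip',s['grip_force'],'q',np.round(s['joint_pos'],2))
    for x,y,z,a in targets:
        roll=-np.degrees((a-az+np.pi)%(2*np.pi)-np.pi)/10
        X=np.array([np.cos(a),np.sin(a),0]);Y=np.array([np.sin(a),-np.cos(a),0]);d=(np.array([x,y,z])-p)/.04
        print('roll',roll.round(2),'xyz',np.round([d@X,d@Y,-d[2]],2)); p=np.array([x,y,z]);az=a
E
python3 -m handwheel '{"deltas":[[-1,0,0,-0.31,-1],[-1,0,0,-0.31,-1],[-1,0,0,-0.31,-1],[-1,0,0,-0.31,-1],[-1,0,0,-0.31,-1],[-1,0,0,-0.31,-1],[-1,0,0,-0.31,-1],[-1,0,0,-0.31,-1],[-1,0,0,-0.31,-1],[-1,0,0,-0.31,-1],[-1,0,0,-0.31,-1],[-1,0,0,-0.31,-0.26]]}' 20
python3 - <<'E'
from m import *
H=np.array([.6043,.2286]);s=np.array([.720,-.694])
w=lambda d,z:(*(H+d*s),z+.0726,2.374)
go(w(.057,.35),w(.057,.29),w(.0845,.225))
th=np.array([.7,.5,.3,.1,0]); d=.086*np.cos(th)-.012*np.sin(th)-.002;
a=(d+.011+.01*np.sin(th))/np.cos(th); print(np.c_[th,d,.215+a*np.sin(th)+.01*np.cos(th)].round(4))
E
```

```text
clock: 1.6
tcp_pos: [0.228, -0.5278, 0.4526]
orientation: [-0.0, 0.374, 0.928, 0.0]
wrist_force: [-0.3, -0.1, -0.2]
finger_gap: -0.0001
grip_force: 0.0
t 1.6 p [ 0.228  -0.5278  0.4526] az 2.3756 tilt 0.001 F [-0.35 -0.08 -0.24] gap -0.0001 grip 0.0 q [-1.3   0.33  0.43  1.67 -0.   -0.54]
roll 0.01 xyz [ 4.94 20.14  0.75]
roll -0.0 xyz [0.  0.  1.5]
roll -0.0 xyz [-0.69  0.    1.62]
[[0.7    0.056  0.2845]
 [0.5    0.0677 0.2694]
 [0.3    0.0766 0.2526]
 [0.1    0.0824 0.2344]
 [0.     0.084  0.225 ]]
```

```bash
python3 -m handwheel '{"deltas":[[-1,0.25,1,0,0],[-1,0.25,1,0,0],[-1,0.25,1,0,0],[-1,0.25,1,0,0],[-1,0.25,1,0,0],[-1,0.25,1,0,0],[-1,0.25,1,0,0],[-1,0.25,1,0,0],[-1,0.25,1,0,0],[-1,0.25,1,0,0],[-1,0.25,1,0,0],[-1,0.25,1,0,0],[-1,0.25,1,0,0],[-1,0.25,1,0,0],[-1,0.25,1,0,0],[-1,0.25,1,0,0],[-1,0.25,1,0,0],[-1,0.25,1,0,0],[-1,0.2,1,0,0],[-1,0,0,0,0]]}'
python3 - <<'E'
from m import *
H=np.array([.6043,.2286]);s=np.array([.720,-.694])
w=lambda d,z:(*(H+d*s),z+.0726,2.374)
go(w(.056,.295),w(.056,.2845),w(.0677,.2694),w(.0766,.2526),w(.084,.225))
c=cam('scene');save(c,'s1.png',(170,130,270,280),4)
E
```

```text
clock: 4.1
tcp_pos: [0.6222, 0.1514, 0.4502]
orientation: [-0.001, 0.373, 0.928, -0.001]
wrist_force: [-0.0, -0.8, 0.6]
finger_gap: -0.0
grip_force: 0.0
t 4.1 p [0.6222 0.1514 0.4502] az 2.3762 tilt 0.0031 F [-0.03 -0.81  0.56] gap -0.0 grip 0.0 q [0.11 0.49 0.67 1.75 0.   0.88]
roll 0.01 xyz [0.26 1.08 2.06]
roll -0.0 xyz [0.   0.   0.26]
roll -0.0 xyz [-0.29  0.    0.38]
roll -0.0 xyz [-0.22  0.    0.42]
roll -0.0 xyz [-0.19  0.    0.69]
```

View pics/s1.png

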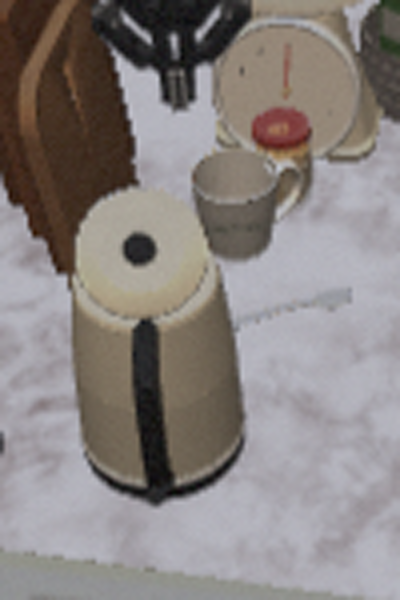

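The crop shows the closed gripper tip at (175,100), clear above the lid. The lid is still open with its knob at (138,248). Now I approach to touch.

```bash
python3 -m handwheel '{"deltas":[[-1,0.13,0.54,0.3,0],[-1,0.13,0.54,0.5,0],[-1,0,0,0.5,0],[-1,0,0,0.4,0],[-1,0,0,0.2,0],[-1,0,0,0.15,0],[-1,0,0,0.1,0],[-1,0,0,0.1,0],[-1,0,0,0,0]]}'
python3 - <<'E'
from m import *
H=np.array([.6043,.2286]);s=np.array([.720,-.694])
w=lambda d,z:(*(H+d*s),z+.0726,2.374)
go(w(.056,.2845),w(.0677,.2694),w(.0766,.2526),w(.084,.225))
E
```

```text
clock: 5.28
tcp_pos: [0.6437, 0.1874, 0.3627]
orientation: [0.0, 0.375, 0.927, -0.0]
wrist_force: [-0.2, 0.2, -0.4]
finger_gap: 0.0003
grip_force: 0.0
t 5.28 p [0.6437 0.1874 0.3627] az 2.3729 tilt 0.0001 F [-0.21  0.24 -0.37] gap 0.0003 grip 0.0 q [ 0.16  0.51  0.49  1.55 -0.    0.93]
roll -0.01 xyz [0.02 0.06 0.14]
roll -0.0 xyz [-0.29  0.    0.38]
roll -0.0 xyz [-0.22  0.    0.42]
roll -0.0 xyz [-0.19  0.    0.69]
```

Now the push in an arc, 4–5 mm per row.

```bash
python3 -m handwheel '{"deltas":[[-1,0,0.06,0.12,0],[-1,-0.06,0,0.1,0],[-1,-0.08,0,0.1,0],[-1,-0.08,0,0.1,0],[-1,-0.07,0,0.1,0],[-1,-0.06,0,0.1,0],[-1,-0.06,0,0.11,0],[-1,-0.05,0,0.11,0],[-1,-0.05,0,0.11,0]]}'
python3 - <<'E'
from m import *
go()
E
python3 -m handwheel '{"deltas":[[-1,-0.05,0,0.11,0],[-1,-0.04,0,0.11,0],[-1,-0.04,0,0.11,0],[-1,-0.04,0,0.11,0],[-1,-0.02,0,0.11,0],[-1,0,0,0.11,0]]}'
python3 - <<'E'
from m import *
H=np.array([.6043,.2286]);s=np.array([.720,-.694])
go((*(H+.084*s),.225+.0726,2.374))
c=cam('scene');save(c,'s2.png',(170,130,270,280),4)
E
```

```text
clock: 6.4
tcp_pos: [0.6601, 0.1749, 0.3243]
orientation: [-0.0, 0.375, 0.927, -0.0]
wrist_force: [0.5, -0.2, 1.2]
finger_gap: 0.0
grip_force: 0.8
t 6.4 p [0.6601 0.1749 0.3243] az 2.373 tilt 0.0003 F [ 0.52 -0.18  1.2 ] gap 0.0 grip 0.7665232219733298 q [ 0.14  0.54  0.43  1.47 -0.    0.91]
clock: 7.15
tcp_pos: [0.6655, 0.1697, 0.3005]
orientation: [0.001, 0.375, 0.927, 0.001]
wrist_force: [-5.7, -1.2, 23.1]
finger_gap: -0.0001
grip_force: 10.9
t 7.15 p [0.6655 0.1697 0.3005] az 2.3731 tilt 0.0026 F [-5.66 -1.25 23.08] gap -0.0001 grip 10.899223946034908 q [ 0.13  0.54  0.39  1.41 -0.    0.9 ]
roll -0.01 xyz [ 0.02 -0.    0.07]
```

View pics/s2.png

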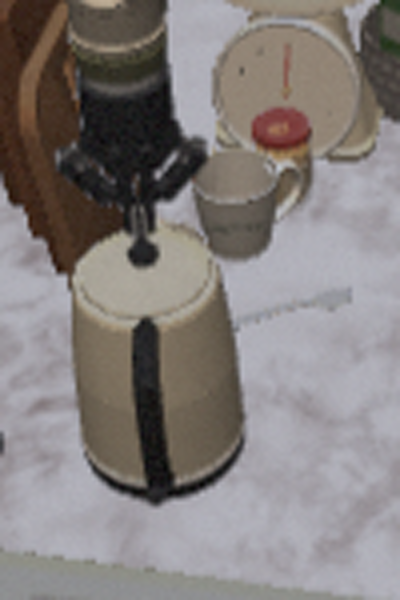

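The lid looks shut, with the tip beside the knob at (143,252) and a hard stop at 23 N. I'll back off and check.

```bash
python3 -m handwheel '{"deltas":[[-1,0,0,-0.1,0],[-1,0,0,-0.3,0],[-1,0,0,-0.8,0],[-1,0,-0.7,-0.8,0],[-1,0,-1,-0.5,0],[-1,0,-1,-0.3,0],[1,0,-1,0,0],[1,0,-1,0,0]]}'
python3 - <<'E'
from m import *
H=np.array([.6043,.2286]);s=np.array([.720,-.694]);l=np.array([.694,.72])
c=cam('scene');P=cloud(c).reshape(-1,3);cam('top');T=cloud(L('top')).reshape(-1,3)
for Q in(P,T):
    e=Q[:,:2]-H; x=e@s;y=e@l
    for a in(.02,.09,.1):
        m=(abs(x-a)<.004)&(abs(y)<.02)&(Q[:,2]>.2)&(Q[:,2]<.33); print(a,m.sum(),np.median(Q[m,2]).round(4))
    m=(abs(x-.052)<.006)&(abs(y)<.006)&(Q[:,2]<.3);print('knob',np.nanmax(Q[m,2]).round(4))
go((.4433,-.0619,.22,1.956),(.4433,-.0619,.109,1.956))
E
```

```text
clock: 8.2
tcp_pos: [0.5341, 0.0338, 0.4109]
orientation: [0.001, 0.375, 0.927, 0.0]
wrist_force: [0.1, 0.5, 0.6]
finger_gap: 0.036
grip_force: 0.0
0.02 20 0.2266
0.09 11 0.2234
0.1 8 0.2201
knob 0.2448
0.02 36 0.2283
0.09 40 0.2241
0.1 37 0.2184
knob 0.2469
t 8.3 p [0.5327 0.0328 0.4116] az 2.3702 tilt 0.0008 F [-0.01 -0.7   0.32] gap 0.0509 grip 0.0 q [-0.09  0.23  0.19  1.54 -0.    0.68]
roll 2.37 xyz [-1.35 -2.96  4.79]
roll -0.0 xyz [0.   0.   2.78]
```

The lid is level and the knob is at 0.245, so it is shut. Next is the left canister.

```bash
python3 -m handwheel '{"deltas":[[1,0,0,0,0.8],[1,0,0,0,0.8],[1,0,0,0,0.77],[1,-0.34,-0.74,0.8,0],[1,-0.34,-0.74,0.8,0],[1,-0.34,-0.74,0.8,0],[1,-0.33,-0.74,0.8,0],[1,0,0,0.8,0],[1,0,0,0.79,0],[1,0,0,0,0]]}'
python3 - <<'E'
from m import *
go((.4433,-.0619,.109,1.956))
c=cam('scene');P=cloud(c).reshape(-1,3)
# refine centres from scene view of lid tops
for n,a in dict(L=(.4433,-.0619),M=(.494,-.1871),R=(.518,-.3364)).items():
    m=(abs(P[:,2]-.097)<.004)&(np.linalg.norm(P[:,:2]-a,axis=1)<.04); q=P[m];print(n,((q.max(0)+q.min(0))/2).round(4),m.sum())
save(c,'s3.png',(230,120,380,280),4)
E
```

```text
clock: 9.55
tcp_pos: [0.4449, -0.0597, 0.217]
orientation: [-0.002, 0.557, 0.83, -0.001]
wrist_force: [0.3, 0.1, 0.3]
finger_gap: 0.0852
grip_force: 0.0
t 9.55 p [ 0.4449 -0.0597  0.217 ] az 1.9595 tilt 0.0044 F [0.3  0.09 0.29] gap 0.0852 grip 0.0 q [-0.31  0.12 -0.42  1.04  0.    0.87]
roll 0.02 xyz [-0.04 -0.06  2.7 ]
L [ 0.4416 -0.0599  0.0967] 131
M [ 0.4899 -0.1679  0.0967] 25
R [ 0.5141 -0.3325  0.097 ] 73
```

View pics/s3.png

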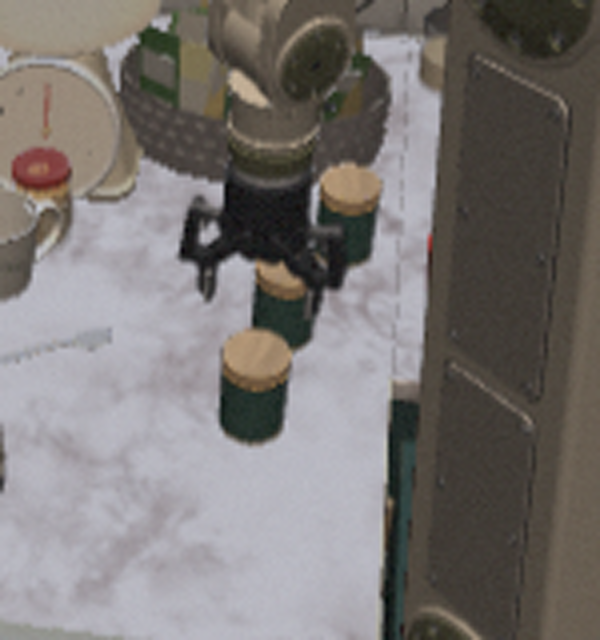

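The picture shows the open gripper at about (265,270), above and behind the left canister's lid at (257,360). Nothing is in the way. Descend and grip.

```bash
python3 -m handwheel '{"deltas":[[1,-0.02,-0.05,0.7,0],[1,-0.02,-0.02,0.7,0],[1,0,0,0.6,0],[1,0,0,0.45,0],[1,0,0,0.25,0],[1,0,0,0,0],[-1,0,0,0,0],[-1,0,0,0,0],[-1,0,0,0,0],[-1,0,0,0,0],[-1,0,0,0,0],[-1,0,0,0,0]]}' 35
python3 - <<'E'
from m import *
go()
E
```

```text
clock: 11.1
tcp_pos: [0.4446, -0.0631, 0.1123]
orientation: [0.001, 0.557, 0.83, 0.0]
wrist_force: [-1.8, 1.9, 6.2]
finger_gap: 0.0633
grip_force: 33.2
t 11.1 p [ 0.4446 -0.0631  0.1123] az 1.9594 tilt 0.0025 F [-1.8   1.89  6.16] gap 0.0633 grip 33.21657538312138 q [-0.32  0.23 -0.58  0.76 -0.    0.86]
```

```bash
python3 -m handwheel '{"deltas":[[-1,0,0,-0.2,0],[-1,0,0,-0.4,0],[-1,0,0,-0.4,0],[-1,0,0,-0.2,0],[-1,0,0,0,0],[-1,0,0,0,0],[-1,0,0,0,0],[-1,0,0,0,0],[-1,0,0,0,0]]}'
python3 - <<'E'
from m import *
f=[]
for _ in range(6):
    f.append(status.get_state()['wrist_force']); optics.read_camera('top')
print(np.round(f,2).tolist()); go()
E
```

```text
clock: 12.22
tcp_pos: [0.4436, -0.0628, 0.1585]
orientation: [-0.0, 0.557, 0.83, -0.0]
wrist_force: [-0.1, -0.1, -2.3]
finger_gap: 0.0632
grip_force: 36.5
[[-0.12, -0.11, -2.3], [0.35, 1.02, -2.06], [0.25, 1.32, -1.95], [-0.93, 0.03, -1.96], [0.87, 0.47, -3.08], [0.44, -0.26, -3.18]]
t 12.53 p [ 0.4437 -0.0628  0.1587] az 1.9594 tilt 0.0001 F [ 0.17 -0.19 -2.  ] gap 0.0633 grip 36.4626043260796 q [-0.32  0.17 -0.52  0.88 -0.    0.86]
```

The left canister reads about 2.4 N, so it is light. Put it back.

```bash
python3 -m handwheel '{"deltas":[[-1,0,0,0.35,0],[-1,0,0,0.4,0],[-1,0,0,0.25,0],[-1,0,0,0.1,0],[-1,0,0,0.05,0],[-1,0,0,0,0],[-1,0,0,0,0]]}'
python3 - <<'E'
from m import *
go()
E
```

```text
clock: 13.4
tcp_pos: [0.4441, -0.0629, 0.1131]
orientation: [0.0, 0.557, 0.83, 0.0]
wrist_force: [-0.1, -0.0, -3.0]
finger_gap: 0.0636
grip_force: 36.4
t 13.4 p [ 0.4441 -0.0629  0.1131] az 1.9594 tilt 0.0009 F [-0.13 -0.04 -2.98] gap 0.0636 grip 36.40278056671377 q [-0.32  0.23 -0.58  0.76 -0.    0.86]
```

```bash
python3 -m handwheel '{"deltas":[[-1,0,0,0.04,0],[-1,0,0,0.04,0],[-1,0,0,0,0]]}'
python3 - <<'E'
from m import *
go()
E
python3 -m handwheel '{"deltas":[[1,0,0,0,0],[1,0,0,0,0],[1,0,0,0,0],[1,0,0,0,0],[1,0,0,0,0],[1,0,0,-0.3,0],[1,0,0,-0.8,0],[1,0,0,-0.9,0],[1,0,0,-0.9,0],[1,0,0,0,0]]}'
python3 - <<'E'
from m import *
c=cam('scene');P=cloud(c).reshape(-1,3)
for n,a in dict(L=(.4433,-.0619)).items():
    m=(P[:,2]>.09)&(P[:,2]<.11)&(np.linalg.norm(P[:,:2]-a,axis=1)<.045); q=P[m];print(n,((q.max(0)+q.min(0))/2).round(4),np.percentile(q[:,2],[5,95]),m.sum())
go((.493,-.186,.22,1.956),(.493,-.186,.109,1.956))
E
```

```text
clock: 13.78
tcp_pos: [0.4442, -0.063, 0.1122]
orientation: [0.001, 0.557, 0.83, 0.0]
wrist_force: [-7.8, 2.1, 23.1]
finger_gap: 0.0638
grip_force: 36.1
t 13.78 p [ 0.4442 -0.063   0.1122] az 1.9595 tilt 0.0024 F [-7.8   2.08 23.15] gap 0.0638 grip 36.13288053078577 q [-0.32  0.23 -0.58  0.76 -0.    0.86]
clock: 15.02
tcp_pos: [0.4456, -0.0634, 0.2291]
orientation: [0.003, 0.557, 0.83, 0.001]
wrist_force: [0.4, 0.7, 0.1]
finger_gap: 0.0856
grip_force: 0.0
L [ 0.4408 -0.0615  0.0956] [0.09096799 0.09818417] 166
t 15.07 p [ 0.4447 -0.0631  0.2274] az 1.9594 tilt 0.004 F [-0.91 -0.85 -0.06] gap 0.0854 grip 0.0 q [-0.32  0.11 -0.41  1.05 -0.    0.86]
roll 0.02 xyz [-3.3  -0.03  0.18]
roll -0.0 xyz [0.   0.   2.78]
```

The left canister is standing upright about where it was. On to the middle one.

```bash
python3 -m handwheel '{"deltas":[[1,-0.6,0,0,0],[1,-0.9,0,0,0],[1,-0.9,0,0,0],[1,-0.7,0,0,0],[1,-0.23,0,0.1,0],[1,0,0,0.2,0],[1,0,0,0,0]]}'
python3 - <<'E'
from m import *
go((.494,-.187,.11,1.956))
E
```

```text
clock: 15.95
tcp_pos: [0.493, -0.1847, 0.2121]
orientation: [-0.002, 0.557, 0.831, -0.0]
wrist_force: [1.0, 0.6, 0.5]
finger_gap: 0.0854
grip_force: 0.0
t 15.95 p [ 0.493  -0.1847  0.2121] az 1.9602 tilt 0.0033 F [1.05 0.62 0.53] gap 0.0854 grip 0.0 q [-0.51  0.27 -0.25  1.06  0.    0.67]
roll 0.02 xyz [-0.06  0.    2.55]
```

```bash
python3 -m handwheel '{"deltas":[[1,-0.06,0,0.6,0],[1,0,0,0.7,0],[1,0,0,0.6,0],[1,0,0,0.4,0],[1,0,0,0.25,0],[1,0,0,0,0],[-1,0,0,0,0],[-1,0,0,0,0],[-1,0,0,0,0],[-1,0,0,0,0],[-1,0,0,0,0],[-1,0,0,0,0]]}' 35
python3 - <<'E'
from m import *
go()
E
python3 -m handwheel '{"deltas":[[-1,0,0,-0.2,0],[-1,0,0,-0.4,0],[-1,0,0,-0.4,0],[-1,0,0,-0.2,0],[-1,0,0,0,0],[-1,0,0,0,0],[-1,0,0,0,0],[-1,0,0,0,0],[-1,0,0,0,0]]}'
python3 - <<'E'
from m import *
f=[]
for _ in range(6):
    f.append(status.get_state()['wrist_force'][2]); optics.read_camera('top')
print(np.round(f,2).tolist()); go()
E
```

```text
clock: 17.45
tcp_pos: [0.4956, -0.1888, 0.1127]
orientation: [0.001, 0.557, 0.83, -0.0]
wrist_force: [-2.2, 0.4, 5.5]
finger_gap: 0.0635
grip_force: 35.1
t 17.45 p [ 0.4956 -0.1888  0.1127] az 1.9591 tilt 0.0021 F [-2.17  0.43  5.52] gap 0.0635 grip 35.108097840857226 q [-0.52  0.36 -0.38  0.82 -0.    0.67]
clock: 18.58
tcp_pos: [0.495, -0.1882, 0.1592]
orientation: [-0.0, 0.557, 0.83, -0.0]
wrist_force: [-0.4, -0.9, -2.1]
finger_gap: 0.0633
grip_force: 37.5
[-2.09, -1.03, -1.74, -1.62, -2.31, -1.51]
t 18.88 p [ 0.4951 -0.1883  0.1595] az 1.9593 tilt 0.0001 F [-0.04  0.6  -1.63] gap 0.0635 grip 37.46155972068664 q [-0.52  0.32 -0.32  0.93 -0.    0.67]
```

The middle canister is also light, at about 1.7 N. Put it back.

```bash
python3 -m handwheel '{"deltas":[[-1,0,0,0.35,0],[-1,0,0,0.4,0],[-1,0,0,0.25,0],[-1,0,0,0.1,0],[-1,0,0,0.06,0],[-1,0,0,0.03,0],[-1,0,0,0,0],[-1,0,0,0,0]]}'
python3 - <<'E'
from m import *
go()
E
```

```text
clock: 19.88
tcp_pos: [0.495, -0.1884, 0.1129]
orientation: [0.0, 0.557, 0.83, -0.0]
wrist_force: [-4.3, 0.9, 6.3]
finger_gap: 0.0637
grip_force: 37.3
t 19.88 p [ 0.495  -0.1884  0.1129] az 1.9594 tilt 0.0008 F [-4.35  0.94  6.29] gap 0.0637 grip 37.275064526475035 q [-0.52  0.36 -0.38  0.83 -0.    0.67]
```

The force now pushes up, so it is on the worktop. Release, rise, and move to the right canister.

```bash
python3 -m handwheel '{"deltas":[[1,0,0,0,0],[1,0,0,0,0],[1,0,0,0,0],[1,0,0,0,0],[1,0,0,0,0],[1,0,0,-0.3,0],[1,0,0,-0.8,0],[1,0,0,-0.9,0],[1,0,0,-0.9,0],[1,0,0,0,0]]}'
python3 - <<'E'
from m import *
c=cam('scene');P=cloud(c).reshape(-1,3)
for n,a in dict(M=(.494,-.187)).items():
    m=(P[:,2]>.09)&(P[:,2]<.11)&(np.linalg.norm(P[:,:2]-a,axis=1)<.045); q=P[m];print(n,((q.max(0)+q.min(0))/2).round(4),np.percentile(q[:,2],[5,95]),m.sum())
go((.519,-.337,.22,1.956),(.519,-.337,.11,1.956))
E
```

```text
clock: 21.12
tcp_pos: [0.4968, -0.1892, 0.232]
orientation: [0.004, 0.557, 0.83, 0.0]
wrist_force: [0.7, -0.4, 0.4]
finger_gap: 0.0855
grip_force: 0.0
M [ 0.4899 -0.1864  0.0954] [0.09078271 0.09763741] 139
t 21.18 p [ 0.496  -0.1888  0.23  ] az 1.9594 tilt 0.0042 F [ 0.04 -0.24  0.11] gap 0.0855 grip 0.0 q [-0.51  0.26 -0.21  1.1  -0.    0.67]
roll 0.02 xyz [-3.65 -0.86  0.25]
roll -0.0 xyz [0.   0.   2.75]
```

```bash
python3 -m handwheel '{"deltas":[[1,-0.65,-0.16,0,0],[1,-0.9,-0.2,0,0],[1,-0.9,-0.2,0,0],[1,-0.8,-0.2,0,0],[1,-0.4,-0.1,0.1,0],[1,0,0,0.2,0],[1,0,0,0,0]]}'
python3 - <<'E'
from m import *
go((.519,-.337,.11,1.956))
P=cloud(cam('top'));u,v=int(540/1.5),int(375/1.5);w=P[v-25:v+20,u-25:u+30].reshape(-1,3);w=w[(w[:,2]>.03)&(w[:,2]<.11)&(w[:,0]<.47)]
print('red near',w.max(0).round(3),len(w))
E
```

```text
clock: 22.05
tcp_pos: [0.5178, -0.3348, 0.2143]
orientation: [-0.002, 0.557, 0.831, 0.0]
wrist_force: [0.2, -0.2, 0.6]
finger_gap: 0.0852
grip_force: 0.0
t 22.05 p [ 0.5178 -0.3348  0.2143] az 1.96 tilt 0.0036 F [ 0.18 -0.19  0.62] gap 0.0852 grip 0.0 q [-0.7   0.43  0.    1.14  0.    0.48]
roll 0.02 xyz [-0.06  0.01  2.61]
red near [ 0.407 -0.282  0.101] 99
```

```bash
python3 -m handwheel '{"deltas":[[1,-0.06,0,0.6,0],[1,0,0,0.7,0],[1,0,0,0.6,0],[1,0,0,0.45,0],[1,0,0,0.26,0],[1,0,0,0,0],[-1,0,0,0,0],[-1,0,0,0,0],[-1,0,0,0,0],[-1,0,0,0,0],[-1,0,0,0,0],[-1,0,0,0,0]]}' 35
python3 - <<'E'
from m import *
go()
E
python3 -m handwheel '{"deltas":[[-1,0,0,-0.2,0],[-1,0,0,-0.4,0],[-1,0,0,-0.4,0],[-1,0,0,-0.2,0],[-1,0,0,0,0],[-1,0,0,0,0],[-1,0,0,0,0],[-1,0,0,0,0],[-1,0,0,0,0]]}'
python3 - <<'E'
from m import *
f=[]
for _ in range(6):
    f.append(status.get_state()['wrist_force'][2]); optics.read_camera('top')
print(np.round(f,2).tolist()); go()
E
```

```text
clock: 23.6
tcp_pos: [0.5197, -0.3391, 0.1129]
orientation: [0.001, 0.557, 0.83, -0.0]
wrist_force: [-1.8, 0.3, 5.9]
finger_gap: 0.0645
grip_force: 40.1
t 23.6 p [ 0.5197 -0.3391  0.1129] az 1.9593 tilt 0.0018 F [-1.78  0.25  5.85] gap 0.0645 grip 40.13849255628884 q [-0.71  0.51 -0.14  0.92 -0.    0.48]
clock: 24.72
tcp_pos: [0.5194, -0.3386, 0.1592]
orientation: [-0.0, 0.557, 0.83, 0.0]
wrist_force: [0.3, -0.6, -5.6]
finger_gap: 0.0644
grip_force: 40.4
[-5.56, -4.71, -5.48, -5.93, -4.62, -4.14]
t 25.02 p [ 0.5195 -0.3387  0.1595] az 1.9594 tilt 0.0001 F [ 0.32 -0.39 -5.13] gap 0.0642 grip 40.35466744797304 q [-0.71  0.47 -0.08  1.02 -0.    0.48]
```

The right canister reads about 5 N, so it is the sugar. Raise it to about 14 cm.

```bash
python3 -m handwheel '{"deltas":[[-1,0,0,-0.2,0],[-1,0,0,-0.4,0],[-1,0,0,-0.5,0],[-1,0,0,-0.5,0],[-1,0,0,-0.4,0],[-1,0,0,-0.3,0],[-1,0,0,-0.1,0],[-1,0,0,0,0],[-1,0,0,0,0],[-1,0,0,0,0],[-1,0,0,0,0],[-1,0,0,0,0],[-1,0,0,0,0]]}'
python3 - <<'E'
from m import *
go(); c=cam('scene');save(c,'s4.png',(170,80,400,260),3.3)
E
```

```text
clock: 26.65
tcp_pos: [0.5195, -0.3387, 0.2555]
orientation: [0.0, 0.557, 0.83, -0.0]
wrist_force: [-0.0, -0.4, -5.9]
finger_gap: 0.0642
grip_force: 40.4
t 26.65 p [ 0.5195 -0.3387  0.2555] az 1.9594 tilt 0.0 F [-0.01 -0.44 -5.9 ] gap 0.0642 grip 40.36035641329363 q [-0.71  0.42  0.08  1.23 -0.    0.48]
```

View pics/s4.png

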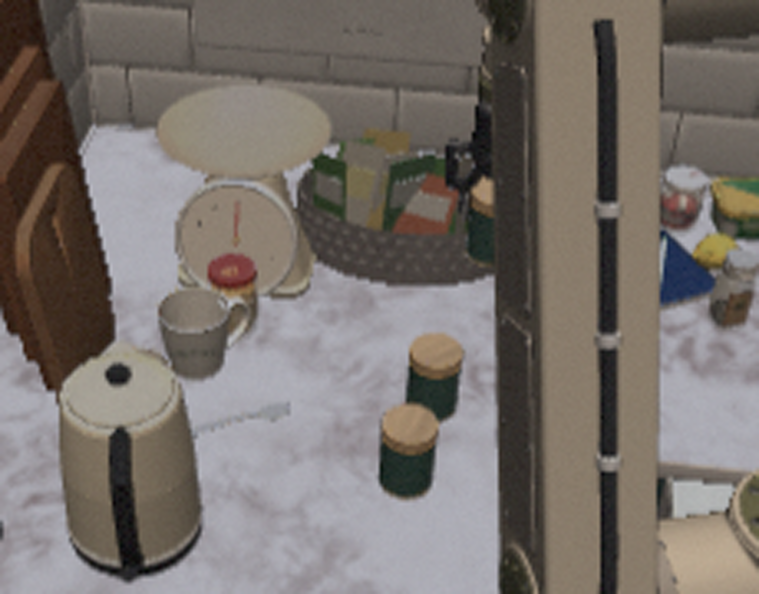

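The lid is shut (knob at (118,373)) and the two light canisters stand upright at (408,450) and (435,375). The sugar is held upright at (483,220). Underside height is about 0.255 − 0.113 = 0.142 m. Handing in.

```bash
python3 -c "
from workcell import hand_in
print(hand_in())"
```

```text
the job is handed in; nothing more can be done
None
```

The job is handed in: the kettle lid is shut, the left and middle canisters (about 2.4 N and 1.7 N) are back upright where they stood, and the right one (about 5 N, the sugar) is held upright and still about 14 cm above the worktop.

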